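# Isolate the ribbon winder, clear its rolls into the tilt-out bin, restore power

## Robot

A 7-joint arm with a two-finger parallel gripper is mounted at the origin on the work surface. World frame = base frame: x ahead of the robot, y to its left, z up, the work surface at z = 0. Lengths are in mm, angles in rad, forces in N, time in s.
With the tool pointing down it reaches from about 400 to 875 mm from the base axis. Payload 4.4 kg.
Tool frame: the origin (TCP) lies midway between the tips of the shut fingers; the grasp point (between the pads) lies 19 mm behind it; z points along the fingers, y is the line along which they close (so a half turn about z gives the same grasp; the last joint's range is limited). The gripper opens to 85 mm and grips with 20 to 120 N. Pads are 22 mm wide; open, the fingers measure 114 mm over their backs; the gripper's body (76 mm by 85 mm) begins 54 mm behind the grasp point. The pads swing forward as they close: fully open they stand 13 mm farther back than shut.
Start: joints at [-1.17, 0.628, 0.038, 1.517, -0.027, 0.996, -0.02], TCP at [292.5, 580.484, 231.313] pointing down, gripper open.
Joint ranges: [-3.06, 3.06], [-0.37, 2.12], [-1.25, 1.32], [0.18, 2.47], [-1.1, 4.24], [0.23, 1.98], [-2.94, 2.94]. Speed limits (rad/s): [2.57, 2.57, 3.14, 3.14, 3.14, 3.14, 3.14].

## Interface

Orientations are given as [roll, pitch, yaw] about the fixed x, y, z axes, in that order (R = Rz(yaw) Ry(pitch) Rx(roll)).
In Python, from cell import ctrl gives the robot as it stands.
- The arm moves only by the shell command python3 -m crank 'ROWS' [OPENING]. ROWS is JSON, a list that holds one entry, the list of rows, each a list of 4 numbers: the shift along the tool's x, y, z normalised to -1 to 1, where 1 is 2.5 cm, then the turn about the tool's z normalised to -1 to 1, where 1 is 0.08 rad. In form: [[[dx, dy, dz, turn], ...]]. A call has 1 to 12 rows; each row shifts and turns the commanded pose from where the row before left it, along the tool's axes as they then stand; what a row does not reach is not made up. A row lasts 1/12 s, in which the tool goes at most 41.7 mm and 7.16 degrees, less where a joint would pass 70% of its speed; a pose out of reach is approached as far as the arm can. A call with a number of a shift or a turn outside -1 to 1 is refused whole. A call with a gripper value outside its range is refused whole. OPENING is the closure, from -1 (fully open) to 1 (shut), set as the call begins (- or left out, the last holds). The fingers move at their own pace and stop on an object; the grip force is fixed at half the most. Time passes only in rows, so rows that do not move let the fingers close. It gives the time, the measured TCP pose, the force, the opening and the grip force at its end, in the units of the state.
- ctrl.read_state(): the state, without advancing time (a new reading comes with each control period).
- ctrl.get_image(name): name is "scene" or "top"; returns a dict with "img" (384x512x3 uint8, red, green, blue), "intrinsics" (3x3 intrinsics, pixels), "extrinsics" (4x4, takes a point from camera to world coordinates). Camera axes: x right, y up, looking along -z (the intrinsics and any distortion apply to the point x, -y, -z); pixel columns grow to the right and rows downward; lengths in mm; the calibration is good to about 2 mm. A picture is of the moment at which its call begins. There is no depth.
- ctrl.finish_job(): hands the job in; it is judged then, once.
Trained networks look in the newest picture that a camera, given by its name, has taken for a name from the list of things; names that differ only in an ending like _2 or _b are one class to them, and where a whole thing is asked for, a point or a joint stands for the part that bears it (a point fixed in the world has none). Each returns a list of dicts, best first, with "confidence" (0 to 1); they miss things now and then, are a little off and sometimes report something else, mostly with a low value. They report only what shows in the picture. A call takes as long as a camera call. They do not tell look-alikes from the thing itself.
- ctrl.find_in(camera, target): "position" ([row, column] in pixels, amid what is visible of it).
- ctrl.trace(camera, target): "mask" (384x512 bool, what is visible of it) and "position" ([row, column] in pixels, amid what is visible of it).
- ctrl.place_of(camera, target): "position" ([row, column] in pixels: a listed point, or the origin of a listed thing).
The state is a dict: "clock": time; "qpos": joint angles; "qd": joint speeds; "tau": joint torques, N m; "eef_pos": TCP position; "tool_rot": TCP orientation; "force": force on the tool from outside, world axes, zero at the start; "torque": the same for the moment, N m; "width": finger opening in mm; "gripper_force": force on a finger pad.
Only numpy, scipy, OpenCV 4.12 (cv2) and the standard library are available. Lean on these libraries where they do the work, as an engineer would, in place of code of your own. Each camera call takes 0.05 s, during which the arm holds its last target. There are 200 camera calls.

## Task

The gift-ribbon winder on the foyer credenza has finished its batch: turn its red rotary isolator fully off, prove the machine dead by pressing its start treadle right down to the stop and letting it come up again, and only then slide every ribbon roll off its spindle. Put all the rolls, the ones standing on the marble too, in the grey tilt-out bin, leave the bin tilted fully shut, and turn the isolator fully back on when every roll is in the bin. Leave the bowl, cup, brush and the other things on the marble where they are.

Things in the scene. Friction and masses are not known exactly. Their poses are not given: they have to be found in the camera images.
- winder: three-spindle ribbon winder, fixed: slate-grey housing 150 mm (x, +-75) by 410 mm (y, -225 to +185), aluminium deck 50 mm above the marble; front to its -x. Origin on the marble. Wire guides behind the spindles (x = 65 mm) reach 78 mm high. Isolator box (100 by 92 mm, top 70 mm high) at x = -10, y = -170 mm; treadle in front at y = -40 mm.
- spindle1 (a point): tip of the winder's upright steel spindle number 1 (1 is nearest the isolator; spindles 100 mm apart), 110 mm above the marble. 17 mm diameter; below it a platen (68 mm diameter, top 54 mm above the marble) on which a roll sits, or none.
- spindle2 (a point): tip of the winder's upright steel spindle number 2 (1 is nearest the isolator; spindles 100 mm apart), 110 mm above the marble. 17 mm diameter; below it a platen (68 mm diameter, top 54 mm above the marble) on which a roll sits, or none.
- spindle3 (a point): tip of the winder's upright steel spindle number 3 (1 is nearest the isolator; spindles 100 mm apart), 110 mm above the marble. 17 mm diameter; below it a platen (68 mm diameter, top 54 mm above the marble) on which a roll sits, or none.
- isolator (a joint): red rotary isolator handle, vertical axis, on a yellow disc at the winder's -y end: 0 = on (bar along the winder's x, white mark to the back, by the green dot), 1.571 = off (bar along the winder's y, white mark to +y, by the red dot); grows anticlockwise seen from above. Over-centre spring: snaps to the nearer end stop from either side of the middle (0.1 N m to leave a stop).
- isolator_grip (a point): on the isolator's axis at mid-height of its handle bar, 94 mm above the marble. The bar is 70 mm long, 14 mm wide, 26 mm high (80 to 106 mm above the marble) on a black hub of 60 mm diameter that turns with it. The point turns with the handle: its x axis lies along the bar, towards the white mark.
- treadle (a joint): spring start treadle in front of the winder, hinged along its rear edge (next to the housing): 0 = up at rest, 0.24 rad = down on its stop; springs back. At the pad it takes about 4 N to start and 6.5 N at the stop.
- treadle_pad (a point): top of the treadle plate, 82 mm in front of its hinge, about 42 mm above the marble at rest and about 23 mm when pressed to the stop. The plate is 100 mm long (x), 76 mm wide (y) and has a black ribbed rubber tread.
- bin_unit: grey plastic housing of the tilt-out bin, fixed to the marble: 140 mm (x) by 215 mm (y) by 170 mm high, open at the front (its -x). Its roof (top 170 mm high) covers only the rear 85 mm, so behind the shut bin's rim there is a slot about 45 mm wide, open from above. Origin: centre of the underside. The bin's hinge line (along y) is 68 mm in front of the origin, 10 mm above the marble.
- bin (a joint): tilt of the grey bin about its hinge at the bottom of the unit's front: 0 = shut, 0.8 rad = fully tilted out towards the unit's -x (its end stop). The hinge is stiff: the bin stays where it is left (about 4 N at the rim moves it). It may start a little ajar.
- bin_rim (a point): middle of the round rim (14 mm diameter, 196 mm long, along y) on top of the bin's front panel, 150 mm from the hinge, straight above it when shut; 160 mm above the marble when shut, 116 mm when fully out. Push it from behind, from inside the bin, to tilt the bin out, and from the front to shut it.
- bin_in (a point): centre of the bin's inner floor, moving with the bin: x across it from front to back, y along the hinge, z from the floor towards the mouth (upright when the bin is shut). Inside the bin is 110 mm (x) by 186 mm (y); front panel 150 mm high, sides 130 and 90 mm, back 90 mm.
- roll1: red finished ribbon roll: a rigid ring 60 mm in outer diameter, 38 mm high, bore 26 mm, about 80 g (it varies). Origin: centre of its flat underside as first placed, z axis = the ring's axis. Starts on one of the winder's spindles, upright; may be absent.
- roll2: gold finished ribbon roll: a rigid ring 60 mm in outer diameter, 38 mm high, bore 26 mm, about 80 g (it varies). Origin: centre of its flat underside as first placed, z axis = the ring's axis. Starts on one of the winder's spindles, upright; may be absent.
- roll3: green finished ribbon roll: a rigid ring 60 mm in outer diameter, 38 mm high, bore 26 mm, about 80 g (it varies). Origin: centre of its flat underside as first placed, z axis = the ring's axis. Starts on one of the winder's spindles, upright; may be absent.
- roll4: pink finished ribbon roll: a rigid ring 60 mm in outer diameter, 38 mm high, bore 26 mm, about 80 g (it varies). Origin: centre of its flat underside as first placed, z axis = the ring's axis. Starts standing flat on the marble between the winder and the bin; may be absent.
- roll5: purple finished ribbon roll: a rigid ring 60 mm in outer diameter, 38 mm high, bore 26 mm, about 80 g (it varies). Origin: centre of its flat underside as first placed, z axis = the ring's axis. Starts standing flat on the marble between the winder and the bin; may be absent.
- bowl: cobalt glass bowl, 150 mm across, 60 mm high; origin under its centre. Bystander.
- coin_cup: stainless coin cup, 72 mm across, 80 mm high; origin under its centre. Bystander.
- phone_stand: aluminium phone stand with a black phone, 85 by 75 mm, 170 mm high; origin under its centre. Bystander.
- hairbrush: wooden hairbrush lying bristles down, 215 mm along its x, 60 mm wide, 32 mm high; origin on the marble near its middle. Bystander.
- glasses_case: brown spectacles case, 65 by 160 by 45 mm; origin under its centre. Bystander.
Not all that is in view belongs to the job. Leave any black look-alike of the roll4 alone.

How it is judged:
By the outcome, as a careful person would: the job done as asked, in the order asked, and still so for the second after the job is handed in, with the robot touching nothing.
Of roll1, roll2, roll3 only 2 to 3 are there at a start; the rules pass over those that are not, and their reading is None.
Of roll4, roll5 only 1 to 2 are there at a start; the rules pass over those that are not, and their reading is None.
At some moment in a run one of roll4, roll5 may be knocked a few centimetres aside while the robot is not near it.
Once in a run the grip may slacken for a moment while it holds something.
It also fails if it takes over 210 s, if anything falls off the work surface, if the arm or the gripper's body presses on something with over 40 N, if the wrist force passes 120 N, or if a joint passes its speed limit or range.

## Working session

There is one attempt and no reset: what is moved stays moved. The work goes in short steps, Python scripts to look and compute and a shell command to move; the robot and the scene stay as the last step left them, time stands still between calls to the robot, and variables do not carry over. Pictures are saved under pics/ and viewed, at most 14 in all, crops included, and the job is handed in when it is done.

```bash
ls; mkdir -p pics; python3 - <<'E'
from cell import ctrl
import cv2
s=ctrl.read_state(); print({k:s[k] for k in ('clock','eef_pos','tool_rot','force','width')})
for c in('scene','top'):
    d=ctrl.get_image(c); cv2.imwrite(f'pics/{c}0.png',cv2.resize(d['img'][:,:,::-1],(800,600),interpolation=cv2.INTER_CUBIC)); print(c,d['intrinsics'],d['extrinsics'],[k for k in d])
E
```

```text
pics
{'clock': 0.0, 'eef_pos': array([292.21392005, 579.89920616, 230.39318139]), 'tool_rot': array([-3.13969316e+00,  3.10491352e-05,  2.67478509e+00]), 'force': array([0.77414076, 0.17250008, 0.45458379]), 'width': 85.38602881219498}
scene [[431.03598862   0.         252.1084287 ]
 [  0.         431.03598862 189.55472523]
 [  0.           0.           1.        ]] [[ 6.61609874e-01 -4.55890554e-01  5.95345428e-01  1.30512163e+03]
 [ 7.49825430e-01  4.08423412e-01 -5.20530634e-01 -6.60791705e+02]
 [-5.84801232e-03  7.90793348e-01  6.12055293e-01  8.66003969e+02]
 [ 0.00000000e+00  0.00000000e+00  0.00000000e+00  1.00000000e+00]] ['img', 'intrinsics', 'extrinsics']
top [[479.40442692   0.         256.09269237]
 [  0.         479.40442692 186.68214564]
 [  0.           0.           1.        ]] [[ 2.36908137e-02  9.97097941e-01 -7.23494356e-02  4.74854024e+02]
 [-9.99703424e-01  2.32200390e-02 -7.34123943e-03  6.92951957e+00]
 [-5.63997801e-03  7.25018984e-02  9.97352328e-01  1.46036003e+03]
 [ 0.00000000e+00  0.00000000e+00  0.00000000e+00  1.00000000e+00]] ['img', 'intrinsics', 'extrinsics']
```

View pics/scene0.png

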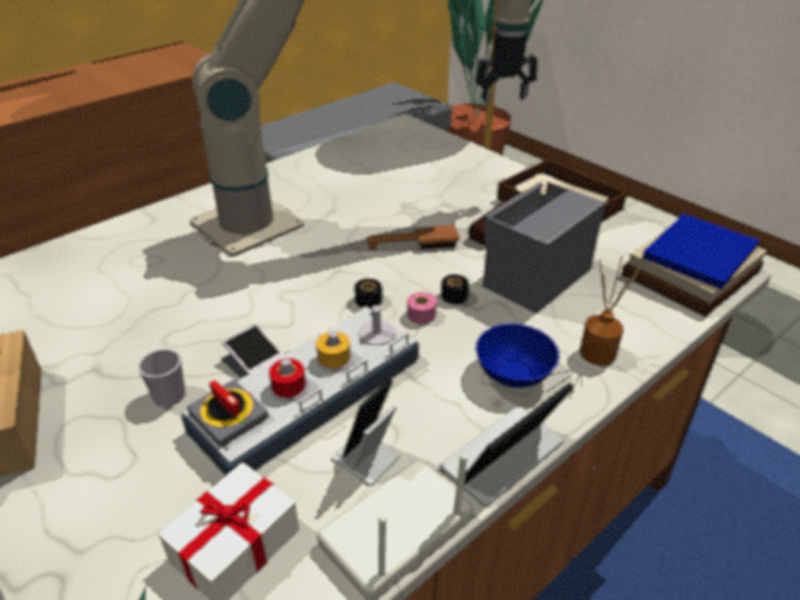

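View pics/top0.png

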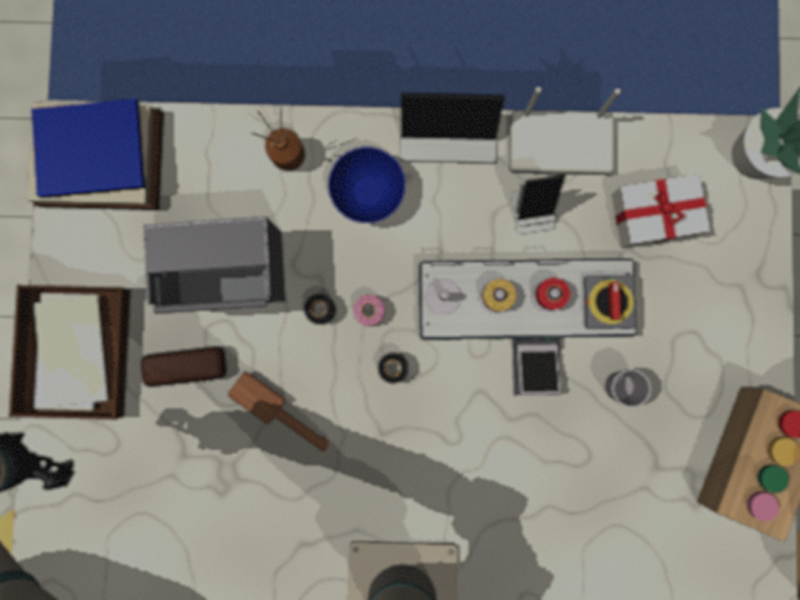

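Scene view (800x600 px): red roll at (288,377) on spindle 1, gold at (333,348) on spindle 2, spindle 3 (375,322) empty, pink on the marble at (421,307). Two black look-alikes are at (368,292) and (455,289), the bin is at (545,240), and the isolator is at (225,400) in line with x (on). Top view: pink at (369,310), black at (320,308) and (393,367), and a wooden box with coloured discs (780,460) that isn't part of the job.

```bash
cat > h.py <<'E'
from cell import ctrl
import numpy as np, cv2
from scipy.spatial.transform import Rotation as R
CAM={}
def grab(c):
    d=ctrl.get_image(c); CAM[c]=(d['intrinsics'],d['extrinsics']); return d['img']
def ray(c,rc):
    K,E=CAM[c]; v=np.linalg.inv(K)@[rc[1],rc[0],1]; return E[:3,3],E[:3,:3]@(v*[1,-1,-1])
def at_z(c,rc,z):
    o,d=ray(c,rc); return o+d*(z-o[2])/d[2]
def tri(a,b):
    A=np.zeros((3,3));y=np.zeros(3);L=[ray('scene',a),ray('top',b)]
    for o,d in L:
        d=d/np.linalg.norm(d);P=np.eye(3)-np.outer(d,d);A+=P;y+=P@o
    p=np.linalg.solve(A,y); return p,max(np.linalg.norm(np.cross(p-o,d/np.linalg.norm(d))) for o,d in L)
def proj(c,p):
    K,E=CAM[c]; q=E[:3,:3].T@(np.array(p)-E[:3,3])*[1,-1,-1]; q=K@q; return q[1::-1]/q[2]
def go(x,y,z,yaw=None):
    """tool-axes shift in row units and turn units to reach the TCP target"""
    s=ctrl.read_state(); r=R.from_euler('xyz',s['tool_rot']).as_matrix()
    d=r.T@(np.array([x,y,z])-s['eef_pos'])/25
    t=None
    if yaw is not None:
        t=-(yaw-s['tool_rot'][2]); t=(t+np.pi/2)%np.pi-np.pi/2; t=round(t/.08,2)
    print('units',np.round(d,2),'turn',t,'q7',round(s['qpos'][6],2))
def st():
    s=ctrl.read_state(); print(round(s['clock'],2),np.round(s['eef_pos'],1),np.round(s['tool_rot'],3),'F',np.round(s['force'],1),'w',round(s['width'],1))
E
python3 - <<'E'
from h import *
for c in('scene','top'): grab(c)
for n in 'winder spindle1 spindle2 spindle3 isolator_grip treadle_pad bin_unit bin_rim bin_in roll1 roll2 roll3 roll4 roll5 bowl coin_cup phone_stand hairbrush glasses_case'.split():
    P={c:ctrl.place_of(c,n) for c in('scene','top')}
    print(n,{c:[(np.round(q['position']).astype(int).tolist(),round(q['confidence'],2)) for q in P[c][:3]] for c in P},end=' ')
    if all(P.values()): p,e=tri(P['scene'][0]['position'],P['top'][0]['position']); print(np.round(p),round(e,1))
    else: print()
E
```

```text
winder {'scene': [([249, 203], 0.94), ([238, 328], 0.52)], 'top': [([192, 330], 0.71)]} [ 573. -206.   -1.] 2.7
spindle1 {'scene': [([212, 214], 0.94), ([199, 238], 0.82), ([234, 180], 0.63)], 'top': [([189, 284], 0.85), ([188, 354], 0.78), ([192, 392], 0.59)]} [549. -95.  58.] 37.8
spindle2 {'scene': [([212, 214], 0.94), ([199, 238], 0.82), ([234, 180], 0.63)], 'top': [([189, 284], 0.85), ([188, 354], 0.78), ([192, 392], 0.59)]} [549. -95.  58.] 37.8
spindle3 {'scene': [([212, 214], 0.94), ([199, 238], 0.82), ([234, 180], 0.63)], 'top': [([189, 284], 0.85), ([188, 354], 0.78), ([192, 392], 0.59)]} [549. -95.  58.] 37.8
isolator_grip {'scene': [([253, 144], 0.8)], 'top': [([192, 393], 0.71)]} [ 568. -373.   95.] 1.2
treadle_pad {'scene': [([214, 153], 0.98), ([255, 142], 0.57), ([234, 179], 0.26)], 'top': [([246, 344], 0.88)]} [ 406. -250.   46.] 4.8
bin_unit {'scene': [([176, 342], 0.81)], 'top': [([173, 144], 0.87)]} [611. 361.  -4.] 4.0
bin_rim {'scene': [([127, 330], 0.91)], 'top': [([199, 136], 0.79)]} [532. 349. 159.] 6.6
bin_in {'scene': [], 'top': [([175, 149], 0.91)]} 
roll1
[... 650 characters left out ...]
 [ 585. -263.   64.] 1.1
roll5 {'scene': [([245, 186], 0.76), ([190, 237], 0.75), ([188, 290], 0.72)], 'top': [([186, 353], 0.83), ([197, 208], 0.8), ([199, 235], 0.77)]} [ 585. -263.   64.] 1.1
bowl {'scene': [([153, 262], 0.72), ([240, 327], 0.57)], 'top': [([120, 238], 0.68)]} [681.   8. 291.] 68.9
coin_cup {'scene': [([249, 106], 0.63)], 'top': [([247, 395], 0.92)]} [ 408. -407.   11.] 3.5
phone_stand {'scene': [([292, 240], 0.75)], 'top': [([133, 342], 0.88)]} [ 756. -235.    6.] 8.4
hairbrush {'scene': [([154, 262], 0.95)], 'top': [([266, 179], 0.62)]} [333. 241.   6.] 3.6
glasses_case {'scene': [([146, 319], 0.76), ([248, 184], 0.53)], 'top': [([230, 117], 0.96)]} [437. 434.   8.] 2.0
```

```bash
python3 - <<'E'
from h import *
I={c:grab(c) for c in('scene','top')}
near={'red':((235,184),(188,354)),'gold':((222,212),(188,320)),'pink':((192,269),(198,236)),'black1':((188,235),(235,251)),'black2':((184,290),(197,205))}
M={c:ctrl.place_of(c,'roll4') for c in I}
for n,k in near.items():
    b=[min(M[c],key=lambda q:np.hypot(*(np.array(q['position'])-k[i]))) for i,c in enumerate(('scene','top'))]
    p,e=tri(b[0]['position'],b[1]['position']);print(n,[np.round(x['position'],1).tolist() for x in b],np.round(p,1),round(e,1))
S={c:[np.round(q['position'],1).tolist() for q in ctrl.place_of(c,'spindle1')] for c in I};print(S)
for c in ('top','scene'):
  for n in('winder','bin_unit','bin','treadle','isolator'):
    t=ctrl.trace(c,n)
    if t: 
        m=t[0]['mask']; print(c,n,round(t[0]['confidence'],2),m.sum(),[np.round(v,1) for v in cv2.minAreaRect(np.argwhere(m)[:,::-1].astype(np.float32))])
a=cv2.resize(I['top'][155:265,85:435],None,fx=2.28,fy=2.28,interpolation=cv2.INTER_CUBIC)
b=cv2.resize(I['scene'][170:300,110:310],None,fx=2.6,fy=2.6,interpolation=cv2.INTER_CUBIC)
o=np.zeros((a.shape[0]+b.shape[0],800,3),np.uint8);o[:a.shape[0],:a.shape[1]]=a[:,:800];o[a.shape[0]:,:b.shape[1]]=b;print(o.shape)
cv2.imwrite('pics/crop1.png',o[:,:,::-1])
E
```

```text
red [[245.0, 184.8], [189.0, 353.4]] [ 578.  -265.4   58.3] 2.9
gold [[228.9, 215.4], [190.8, 318.3]] [ 572.2 -162.7   48.1] 4.7
pink [[203.5, 268.8], [201.3, 237.7]] [537.7  76.  -13.6] 3.5
black1 [[191.9, 235.9], [235.0, 250.8]] [433.6  30.4  -3.1] 0.2
black2 [[192.1, 288.2], [197.5, 207.3]] [543.5 165.4 -10.2] 1.9
{'scene': [[198.3, 239.5], [232.4, 181.9], [214.8, 213.1]], 'top': [[186.3, 356.8], [189.3, 321.4], [173.2, 145.6], [188.0, 284.0], [197.0, 132.0], [189.6, 319.4]]}
top winder 0.6 7404 [array([337.7, 208.8]), array([ 86.9, 138.7]), np.float64(89.1)]
top bin_unit 0.77 4945 [array([137.3, 168.8]), array([58.3, 88.7]), np.float64(85.6)]
top bin 0.68 1893 [array([135.8, 184.8]), array([27. , 77.4]), np.float64(85.9)]
top treadle 0.65 900 [array([344.5, 235. ]), array([34., 27.]), np.float64(90.0)]
top isolator 0.83 362 [array([392. , 192.5]), array([20.5, 20.5]), np.float64(45.0)]
scene winder 0.68 7331 [array([186.3, 237. ]), array([ 79.3, 155.2]), np.float64(56.1)]
scene bin_unit 0.81 4725 [array([343.6, 155.9]), array([75.8, 82.3]), np.float64(21.8)]
scene bin 0.62 557 [array([332.1, 133.2]), array([15.7, 43. ]), np.float64(58.0)]
scene treadle 0.91 728 [array([161.1, 222.4]), array([32.2, 26.7]), np.float64(48.4)]
scene isolator 0.93 390 [array([144.7, 256.9]), array([22.6, 22. ]), np.float64(8.7)]
(589, 800, 3)
```

View pics/crop1.png

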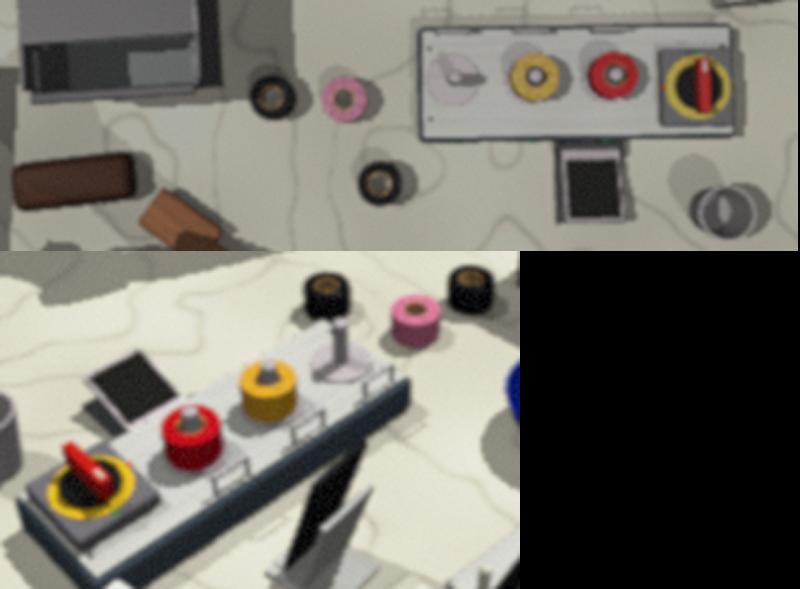

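Crop: job rolls are pink (345,100), gold (535,76) and red (613,75). Black look-alikes are at (273,97) and (380,184). The isolator bar lies along x with its white mark to the back (on), and there is no purple or green roll. I choose pink for roll4. Now the refined measurements.

```bash
cat >> h.py <<'E'
HSV={'red':[(0,8),(172,180)],'gold':[(17,28)],'pink':[(160,174)]}
def blob(c,img,col,near,r=18):
    h=cv2.cvtColor(img,cv2.COLOR_RGB2HSV); m=np.zeros(h.shape[:2],bool)
    for a,b in HSV[col]: m|=(h[...,0]>=a)&(h[...,0]<=b)&(h[...,1]>(130 if col!='pink' else 70))&(h[...,2]>60)
    rr,cc=np.indices(m.shape); m&=np.hypot(rr-near[0],cc-near[1])<r
    p=np.argwhere(m)
    if len(p)<10: return None,len(p)
    (x,y),rad=cv2.minEnclosingCircle(p[:,::-1].astype(np.float32)); return (p.mean(0),(y,x),p.min(0),p.max(0)),len(p)
E
python3 - <<'E'
from h import *
I={c:grab(c) for c in('scene','top')}
print('tips');
for a,b in (((232.4,181.9),(186.3,356)),((214.8,213.1),(189.3,321)),((198.3,239.5),(188,284))):
    print(np.round(tri(a,b)[0],1),round(tri(a,b)[1],1),'scene@110',np.round(at_z('scene',a,110)[:2],1),'top@110',np.round(at_z('top',b,110)[:2],1))
for n,s,t,z in(('red',(243,183),(188,354),54),('gold',(228,213),(188,320),54),('pink',(197,269),(198,236),0)):
    (b,b2,_,_),k=blob('top',I['top'],n,t); (q,q2,_,_),k2=blob('scene',I['scene'],n,s)
    print(n,k,k2,np.round(b,1),np.round(b2,1),'tri',np.round(tri(q2,b2)[0],1),round(tri(q2,b2)[1],1),'top',np.round(at_z('top',b2,z+30)[:2],1),'scene',np.round(at_z('scene',q2,z+21)[:2],1))
o=155;f=800/350
px=lambda x,y:(155+y/2.28,85+x/2.28)
for nm,x,y,z in(('deckTL',420,27,50),('TR',735,27,50),('BL',420,140,50),('BR',733,135,50),('rimL',33,100,160),('rimR',198,95,160),('roofTL',20,5,170),('barB',702,114,106),('barT',702,57,106),('disc',697,87,78),('padc',593,190,40)):
    print(nm,np.round(at_z('top',px(x,y),z)[:2],1))
# bin roof edges from scene
for c in('scene','top'): print(c,[ (n,np.round(ctrl.place_of(c,n)[0]['position'],1)) for n in('isolator_grip','treadle_pad','bin_rim','bin_unit')])
a=cv2.resize(I['scene'][105:205,290:400],(660,600),interpolation=cv2.INTER_CUBIC); cv2.imwrite('pics/bin1.png',a[:,:,::-1])
E
```

```text
tips
[ 580.5 -266.1  105.9] 0.5 scene@110 [ 584.1 -268.6] top@110 [ 580.5 -264.9]
[ 572.3 -164.8  101.2] 3.3 scene@110 [ 582.8 -168.1] top@110 [ 569.7 -166.4]
[570.4 -63.6 102.9] 1.7 scene@110 [576.2 -70.5] top@110 [570.9 -62. ]
red 256 366 [187.7 353.6] [187.5 353.8] tri [ 579.9 -265.7   72.7] 0.2 top [ 578.9 -263.7] scene [ 582.1 -266.7]
gold 215 338 [188.7 319.1] [188.5 319.2] tri [ 574.6 -165.8   72.1] 0.3 top [ 573.6 -164.6] scene [ 577.5 -167.4]
pink 185 249 [198.  236.4] [198.2 236. ] tri [543.7  77.7  18.4] 0.9 top [542.6  76.5] scene [546.6  76.1]
deckTL [636.9 -20.1]
TR [ 646.3 -427.9]
BL [490.6 -23.3]
BR [ 506.5 -425.5]
rimL [526.1 441.6]
rimR [536.6 244.8]
roofTL [638.5 459.1]
barB [ 530.3 -370. ]
barT [ 601.1 -369.8]
disc [ 565.5 -371.4]
padc [ 431.5 -248.2]
scene [('isolator_grip', array([255.6, 143.1])), ('treadle_pad', array([216.3, 155.2])), ('bin_rim', array([125.8, 329.5])), ('bin_unit', array([179.9, 340.2]))]
top [('isolator_grip', array([192.9, 392.3])), ('treadle_pad', array([248.2, 346.1])), ('bin_rim', array([194.2, 131.7])), ('bin_unit', array([171.5, 144.8]))]
```

View pics/bin1.png

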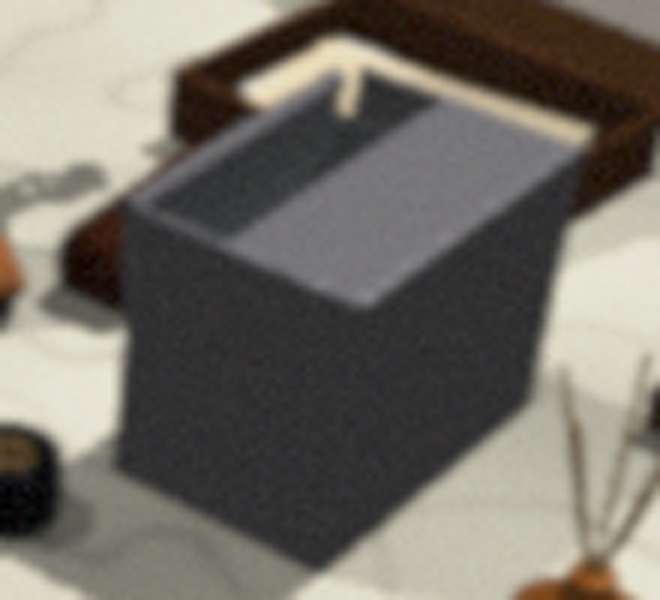

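Bin crop: the roof's front edge runs from (230,240) to (438,103), with the open slot behind the rim on its left. The bin looks nearly shut. Next I turn the tool to yaw ≈ 0 and compute the unit's pose.

```bash

python3 -m crank '[[[0,0,0,1],[0,0,0,1],[0,0,0,1],[0,0,0,1],[0,0,0,1],[0,0,0,1],[0,0,0,1],[0,0,0,1],[0,0,0,1],[0,0,0,1],[0,0,0,1],[0,0,0,1]]]' -1
python3 -m crank '[[[0,0,0,1],[0,0,0,1],[0,0,0,1],[0,0,0,1],[0,0,0,1],[0,0,0,1],[0,0,0,1],[0,0,0,1],[0,0,0,1],[0,0,0,1],[0,0,0,1],[0,0,0,1]]]'
python3 -m crank '[[[0,0,0,1],[0,0,0,1],[0,0,0,1],[0,0,0,1],[0,0,0,1],[0,0,0,1],[0,0,0,1],[0,0,0,1],[0,0,0,1]]]'
python3 - <<'E'
from h import *
grab('scene');st();go(567,-371,190,.03)
for n,x,y in(('fL',230,240),('fR',438,103),('bL',365,303),('bR',583,152),('front near',130,203)): print(n,np.round(at_z('scene',(105+y/6,290+x/6),170)[:2],1))
E
```

```text
clock: 4.4
eef_pos: [292.4, 580.6, 231.3]
tool_rot: [-3.142, -0.0, 1.711]
force: [1.1, -0.1, -0.1]
width: 84.8
gripper_force: 0.0
clock: 5.4
eef_pos: [292.3, 580.6, 231.3]
tool_rot: [-3.141, 0.0, 0.751]
force: [0.0, 0.0, -0.0]
width: 85.5
gripper_force: 0.0
clock: 6.15
eef_pos: [292.3, 580.7, 231.3]
tool_rot: [-3.141, 0.0, 0.031]
force: [0.2, -0.6, -0.4]
width: 85.5
gripper_force: 0.0
6.2 [292.2 580.7 231.1] [3.141 0.    0.028] F [ 0.7 -0.3 -0.1] w 85.5
units [ 9.92 38.36  1.65] turn -0.02 q7 -2.21
fL [616.8 250. ]
fR [599.9 443.4]
bL [698.9 254.6]
bR [684.3 457.2]
front near [558.6 239.3]
```

```bash

for i in 1 2 3; do python3 -m crank '[[[0.25,0.96,0,0],[0.25,0.96,0,0],[0.25,0.96,0,0],[0.25,0.96,0,0],[0.25,0.96,0,0],[0.25,0.96,0,0],[0.25,0.96,0,0],[0.25,0.96,0,0],[0.25,0.96,0,0],[0.25,0.96,0,0],[0.25,0.96,0,0],[0.25,0.96,0,0]]]' | sed -n 1,3p; done
python3 -m crank '[[[0.25,0.96,0,0],[0.25,0.96,0,0],[0.25,0.96,0,0],[0.25,0.96,0,0],[0,0,0,0],[0,0,0,0]]]'
python3 - <<'E'
from h import *
I=grab('top');st();go(566.5,-371,84,.03)
I=grab('scene');cv2.imwrite('pics/iso1.png',cv2.resize(I[170:300,80:250],None,fx=4,fy=4,interpolation=cv2.INTER_CUBIC)[:,:,::-1])
E
```

```text
clock: 7.2
eef_pos: [377.7, 294.3, 231.5]
tool_rot: [-3.141, -0.0, 0.037]
clock: 8.2
eef_pos: [462.8, 9.0, 231.5]
tool_rot: [-3.141, -0.001, 0.037]
clock: 9.2
eef_pos: [547.7, -276.2, 231.3]
tool_rot: [-3.141, -0.0, 0.037]
clock: 9.7
eef_pos: [575.1, -371.8, 230.9]
tool_rot: [3.141, 0.001, 0.034]
force: [-1.1, 1.1, 0.6]
width: 85.6
gripper_force: 0.0
9.75 [ 575.4 -370.1  230.9] [-3.141  0.     0.035] F [-0.4  0.5 -0.3] w 85.2
units [-0.35  0.03  5.88] turn 0.07 q7 -0.61
```

```bash

python3 -m crank '[[[-0.18,0,0.7,0],[-0.17,0.03,0.7,0],[0,0,0.7,0],[0,0,0.7,0],[0,0,0.7,0],[0,0,0.7,0],[0,0,0.6,0],[0,0,0.5,0],[0,0,0.3,0],[0,0,0.2,0],[0,0,0,0]]]'
python3 -m crank '[[[0,0,0,0],[0,0,0,0],[0,0,0,0],[0,0,0,0],[0,0,0,0],[0,0,0,0],[0,0,0,0],[0,0,0,0]]]' 1
```

```text
clock: 10.72
eef_pos: [566.8, -370.5, 85.6]
tool_rot: [-3.141, 0.001, 0.035]
force: [-0.7, 0.6, 0.2]
width: 85.6
gripper_force: 0.0
clock: 11.38
eef_pos: [567.3, -374.2, 87.2]
tool_rot: [3.137, -0.002, 0.034]
force: [0.6, -4.7, -0.6]
width: 12.9
gripper_force: 59.6
```

View pics/iso1.png

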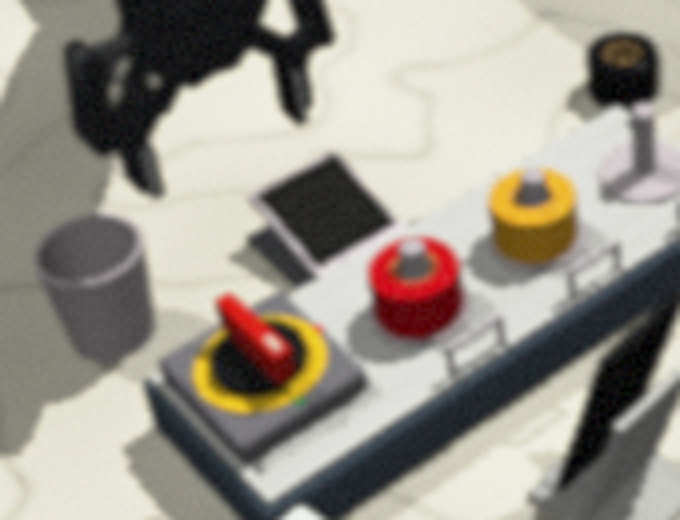

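The crop shows the isolator still on (bar at (255,335), white mark to the back). The grip is on the bar at width 12.9. Turning anticlockwise.

```bash

python3 -m crank '[[[0,0.15,0,0],[0,0,0,-0.5],[0,0,0,-0.8],[0,0,0,-0.8],[0,0,0,-0.8],[0,0,0,-0.8],[0,0,0,-0.8],[0,0,0,-0.8],[0,0,0,-0.8],[0,0,0,-0.8],[0,0,0,-0.8],[0,0,0,-0.8]]]'
python3 -m crank '[[[0,0,0,-0.8],[0,0,0,-0.8],[0,0,0,-0.8],[0,0,0,-0.8],[0,0,0,-0.8],[0,0,0,-0.8],[0,0,0,-0.8],[0,0,0,-0.8],[0,0,0,-0.8],[0,0,0,-0.8],[0,0,0,-0.8],[0,0,0,-0.8]]]'
python3 -m crank '[[[0,0,0,-0.8],[0,0,0,-0.5],[0,0,0,0],[0,0,0,0]]]'
```

```text
clock: 12.38
eef_pos: [567.2, -374.4, 87.1]
tool_rot: [-3.14, -0.001, 0.718]
force: [-0.9, 0.2, 5.6]
width: 12.6
gripper_force: 62.4
clock: 13.38
eef_pos: [567.2, -374.5, 87.1]
tool_rot: [-3.141, -0.001, 1.486]
force: [-0.2, 0.6, 5.0]
width: 12.8
gripper_force: 62.4
clock: 13.72
eef_pos: [567.2, -374.5, 87.1]
tool_rot: [-3.142, -0.001, 1.586]
force: [-0.3, 0.6, 6.4]
width: 12.6
gripper_force: 62.5
```

```bash

python3 -m crank '[[[0,0,0,0],[0,0,0,0],[0,0,0,0],[0,0,0,0],[0,0,0,0],[0,0,0,0]]]' -1
python3 -m crank '[[[0,0,-0.5,0],[0,0,-0.8,0],[0,0,-0.8,0],[0,0,-0.8,0],[0,0,-0.8,0],[0,0,-0.8,0]]]' 
python3 - <<'E'
from h import *
st();go(412,-247,150,1.6)
E
```

```text
clock: 14.22
eef_pos: [567.1, -375.0, 86.1]
tool_rot: [-3.141, -0.0, 1.587]
force: [0.9, -0.2, 0.2]
width: 83.1
gripper_force: 0.0
clock: 14.72
eef_pos: [567.1, -375.1, 200.9]
tool_rot: [3.141, 0.0, 1.587]
force: [0.4, -0.7, 0.9]
width: 85.4
gripper_force: 0.0
14.72 [ 567.1 -375.1  200.9] [3.141 0.    1.587] F [ 0.4 -0.7  0.9] w 85.4
units [ 5.22 -6.13  2.03] turn -0.17 q7 0.68
```

```bash

python3 -m crank '[[[0.65,-0.76,0,0],[0.65,-0.76,0,0],[0.65,-0.77,0,0],[0.65,-0.77,0,0],[0.65,-0.77,0,0],[0.65,-0.77,0,0],[0.65,-0.77,0,0],[0.67,-0.77,0,0],[0,0,0.7,0],[0,0,0.7,0],[0,0,0.6,0],[0,0,0,0]]]' 1
python3 - <<'E'
from h import *
st();go(412,-247,48,1.6)
a=grab('scene')[170:300,80:250];b=grab('top')[150:270,300:430]
a=cv2.resize(a,(440,336),interpolation=cv2.INTER_CUBIC);b=cv2.resize(b,(360,336),interpolation=cv2.INTER_CUBIC)
cv2.imwrite('pics/iso2.png',np.hstack([a,b])[:,:,::-1])
E
```

```text
clock: 15.72
eef_pos: [410.5, -246.3, 147.7]
tool_rot: [-3.139, -0.002, 1.587]
force: [0.4, 0.2, 0.3]
width: -0.1
gripper_force: 0.0
15.72 [ 410.5 -246.3  147.7] [-3.139e+00 -2.000e-03  1.587e+00] F [0.4 0.2 0.3] w -0.1
units [-0.04  0.07  3.99] turn -0.17 q7 0.66
```

View pics/iso2.png

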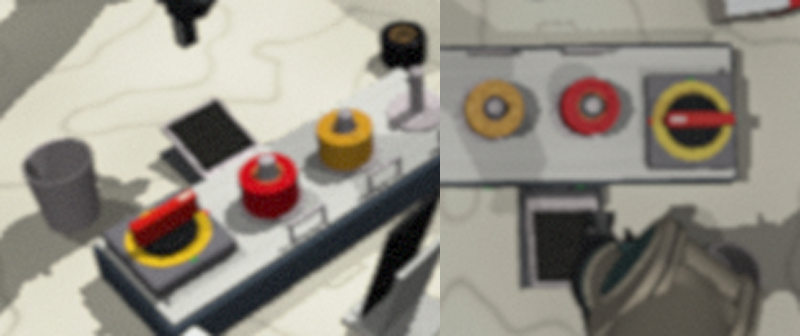

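The isolator is off: the bar at (165,220) left and (695,120) right lies along y, with its white mark to +y. Now the treadle.

```bash

python3 -m crank '[[[0,0,0.7,0],[0,0,0.7,0],[0,0,0.7,0],[0,0,0.7,0],[0,0,0.7,0],[0,0,0.5,0],[0,0,0.2,0],[0,0,0.2,0],[0,0,0.2,0],[0,0,0,0]]]'
python3 -m crank '[[[0,0,0.2,0],[0,0,0.15,0],[0,0,0.1,0],[0,0,0,0],[0,0,0,0]]]'
```

```text
clock: 16.65
eef_pos: [411.7, -247.5, 34.1]
tool_rot: [3.141, 0.001, 1.586]
force: [-2.0, -0.5, 3.8]
width: -0.0
gripper_force: 1.9
clock: 17.07
eef_pos: [411.0, -247.6, 23.0]
tool_rot: [-3.141, 0.0, 1.586]
force: [-3.9, -1.6, 5.6]
width: 0.1
gripper_force: 2.8
```

```bash

python3 -m crank '[[[0,0,0.15,0],[0,0,0.1,0],[0,0,0,0],[0,0,0,0]]]'
python3 -m crank '[[[0,0,0.1,0],[0,0,0.1,0],[0,0,0,0],[0,0,0,0],[0,0,0,0]]]'
```

```text
clock: 17.4
eef_pos: [411.1, -247.6, 21.1]
tool_rot: [3.14, 0.001, 1.585]
force: [-9.5, 3.7, 56.1]
width: 0.4
gripper_force: 28.2
clock: 17.82
eef_pos: [411.2, -247.7, 19.7]
tool_rot: [3.137, 0.001, 1.585]
force: [-16.6, 6.0, 101.7]
width: -0.2
gripper_force: 51.0
```

At the stop firmly. Releasing and rising.

```bash

python3 -m crank '[[[0,0,-0.4,0],[0,0,-0.7,0],[0,0,-0.8,0],[0,0,-0.8,0],[0,0,-0.8,0],[0,0,-0.8,1],[0,0,-0.8,1],[0,0,-0.8,1],[0,0,-0.8,1],[0,0,-0.8,1],[0,0,0,1],[0,0,0,1]]]'
python3 -m crank '[[[0,0,0,1],[0,0,0,1],[0,0,0,1],[0,0,0,1],[0,0,0,1],[0,0,0,1],[0,0,0,1],[0,0,0,1],[0,0,0,1],[0,0,0,1],[0,0,0,1],[0,0,0,1]]]' 
python3 - <<'E'
from h import *
st();go(570,350,220,.07)
T=grab('top');S=grab('scene');b2=blob('scene',S,'pink',(197,269))[0][1];b=blob('top',T,'pink',(198,236))[0]
print('pink',np.round(at_z('scene',b2,21),0),b if b is None else np.round(at_z('top',b[1],30)))
cv2.imwrite('pics/tre.png',cv2.resize(S[180:270,100:250],(750,450),interpolation=cv2.INTER_CUBIC)[:,:,::-1])
E
```

```text
clock: 18.82
eef_pos: [413.3, -247.2, 200.6]
tool_rot: [3.137, -0.001, 1.024]
force: [0.3, 0.1, 0.7]
width: -0.1
gripper_force: 0.0
clock: 19.82
eef_pos: [412.4, -246.8, 199.2]
tool_rot: [3.141, -0.002, 0.064]
force: [0.6, 0.2, -0.4]
width: -0.0
gripper_force: 0.0
19.82 [ 412.4 -246.8  199.2] [ 3.141e+00 -2.000e-03  6.400e-02] F [ 0.6  0.2 -0.4] w -0.0
units [  7.82 -23.42  -0.83] turn -0.08 q7 -0.45
pink [547.  76.  21.] [543.  77.  30.]
```

View pics/tre.png

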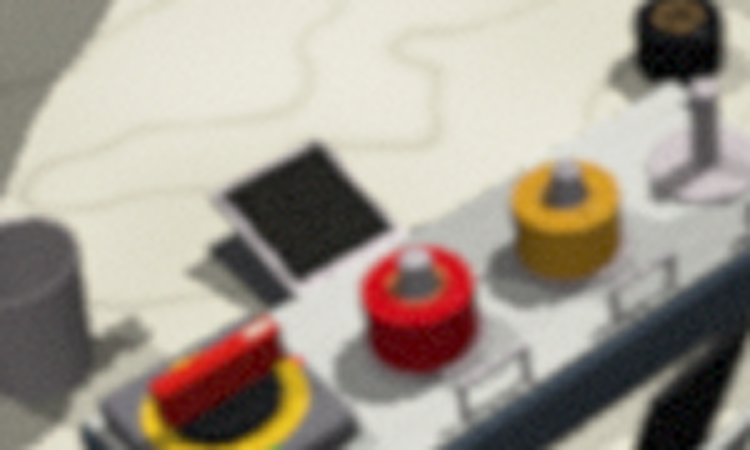

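The treadle at (305,215) is up again and the isolator is off. Now open the bin with the shut fingers.

```bash

python3 -m crank '[[[0.32,-0.97,-0.2,0],[0.32,-0.97,-0.2,0],[0.32,-0.97,-0.2,0],[0.32,-0.97,-0.2,0],[0.32,-0.97,0,0],[0.32,-0.97,0,0],[0.32,-0.97,0,0],[0.32,-0.97,0,0],[0.32,-0.97,0,0],[0.32,-0.97,0,0],[0.32,-0.97,0,0],[0.32,-0.97,0,0]]]' | sed -n 2p
python3 -m crank '[[[0.32,-0.97,0,0],[0.32,-0.97,0,0],[0.32,-0.97,0,0],[0.32,-0.97,0,0],[0.32,-0.97,0,0],[0.32,-0.97,0,0],[0.32,-0.97,0,0],[0.32,-0.97,0,0],[0.32,-0.97,0,0],[0.32,-0.97,0,0],[0.32,-0.97,0,0],[0.32,-0.97,0,0]]]' 
python3 - <<'E'
from h import *
go(570,350,130,.07)
grab('top');P=ctrl.place_of('top','bin_rim');print([(np.round(at_z('top',p['position'],159)),p['confidence']) for p in P])
E
```

```text
eef_pos: [488.4, 51.5, 219.1]
clock: 21.92
eef_pos: [564.3, 348.4, 218.9]
tool_rot: [-3.141, -0.0, 0.07]
force: [1.1, -0.1, -0.4]
width: 0.2
gripper_force: 0.0
units [ 0.23 -0.05  3.55] turn 0.0 q7 -1.58
[(array([529., 350., 159.]), 0.89)]
```

```bash

python3 -m crank '[[[0.1,0,0.5,0],[0.1,0,0.6,0],[0,0,0.6,0],[0,0,0.6,0],[0,0,0.6,0],[0,0,0.4,0],[0,0,0.2,0],[0,0,0,0]]]'
python3 -m crank '[[[-0.4,0,0,0],[-0.4,0,0,0],[-0.4,0,0.05,0],[-0.4,0,0.1,0],[-0.4,0,0.1,0],[-0.4,0,0.15,0],[-0.4,0,0.15,0],[-0.4,0,0.2,0],[-0.3,0,0.2,0],[0,0,0,0]]]'
```

```text
clock: 22.68
eef_pos: [568.5, 345.6, 129.6]
tool_rot: [3.14, 0.003, 0.066]
force: [-0.6, -0.4, 0.4]
width: -0.0
gripper_force: 0.0
clock: 23.52
eef_pos: [484.1, 339.8, 108.6]
tool_rot: [3.141, -0.005, 0.066]
force: [2.8, -1.5, 0.6]
width: 0.0
gripper_force: 1.2
```

```bash

python3 -m crank '[[[-0.3,0,0.2,0],[-0.3,0,0.2,0],[-0.2,0,0,0],[0,0,0,0]]]'
python3 -m crank '[[[-0.2,0,0,0],[-0.15,0,0,0],[0,0,0,0],[0,0,0,0]]]'
python3 - <<'E'
from h import *
st(); grab('top');P=ctrl.place_of('top','bin_rim');print([(np.round(at_z('top',p['position'],118)),p['confidence']) for p in P])
E
```

```text
clock: 23.85
eef_pos: [470.7, 339.7, 101.0]
tool_rot: [-3.14, -0.018, 0.065]
force: [12.6, -0.3, 2.0]
width: -0.1
gripper_force: 4.9
clock: 24.18
eef_pos: [468.4, 340.0, 103.1]
tool_rot: [-3.138, -0.03, 0.063]
force: [20.3, 1.2, 5.7]
width: 0.2
gripper_force: 9.1
24.18 [468.4 340.  103.1] [-3.138 -0.03   0.063] F [20.3  1.2  5.7] w 0.2
[(array([ 580., -258.,  118.]), 0.16)]
```

```bash

python3 -m crank '[[[0.7,0,0,0],[0.3,0,-0.3,0],[0,0,-0.8,0],[0,0,-0.8,0],[0,0,-0.8,0],[0,0,-0.8,0],[0,0,-0.8,0],[0,0,0,0]]]' -1
python3 - <<'E'
from h import *
st();go(579.5,-265.5,205,.03)
T=grab('top');S=grab('scene')
cv2.imwrite('pics/bin2.png',np.hstack([cv2.resize(S[100:210,270:400],(400,340)),cv2.resize(T[130:230,60:190],(400,340))])[:,:,::-1])
E
```

```text
clock: 24.95
eef_pos: [479.7, 341.3, 209.1]
tool_rot: [-3.138, -0.004, 0.067]
force: [0.0, 0.7, 0.6]
width: 85.2
gripper_force: 0.0
24.95 [479.7 341.3 209.1] [-3.138 -0.004  0.067] F [0.  0.7 0.6] w 85.2
units [ 2.36 24.49  0.09] turn 0.46 q7 -1.58
```

View pics/bin2.png

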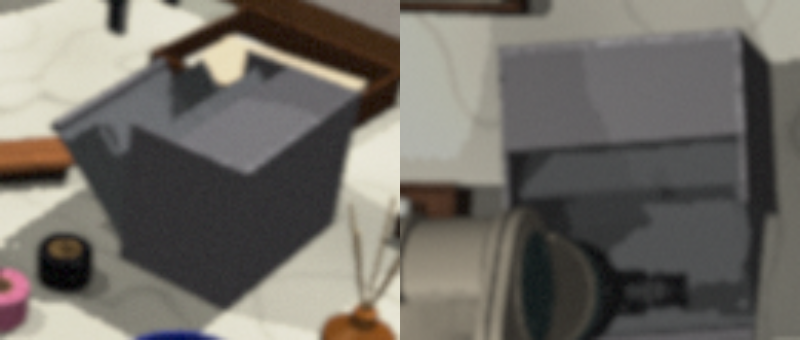

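The bin is tilted out, with its near rim corner at (55,128) in the left crop. Next, the red roll.

```bash

python3 -m crank '[[[0.1,0.98,0,0.2],[0.1,0.98,0,0.2],[0.1,0.98,0,0.1],[0.1,0.98,0,0],[0.1,0.98,0,0],[0.1,0.98,0,0],[0.1,0.98,0,0],[0.1,0.98,0,0],[0.1,0.98,0,0],[0.1,0.98,0,0],[0.1,0.98,0,0],[0.1,0.98,0,0]]]' | sed -n 2p
python3 -m crank '[[[0.1,0.98,0,0],[0.1,0.98,0,0],[0.1,0.98,0,0],[0.1,0.98,0,0],[0.1,0.98,0,0],[0.1,0.98,0,0],[0.1,0.98,0,0],[0.1,0.98,0,0],[0.1,0.98,0,0],[0.1,0.98,0,0],[0.1,0.98,0,0],[0.1,0.98,0,0]]]'
python3 - <<'E'
from h import *
go(579.5,-266,61,.03)
E
```

```text
eef_pos: [516.6, 47.2, 203.9]
clock: 27.05
eef_pos: [554.8, -245.4, 203.6]
tool_rot: [-3.139, 0.003, 0.027]
force: [-0.7, -0.8, 0.5]
width: 85.2
gripper_force: 0.0
units [0.98 0.86 5.7 ] turn -0.04 q7 -0.65
```

```bash

python3 -m crank '[[[0.5,0.45,0.2,0],[0.48,0.41,0.4,0],[0,0,0.6,0],[0,0,0.7,0],[0,0,0.7,0],[0,0,0.7,0],[0,0,0.7,0],[0,0,0.7,0],[0,0,0.6,0],[0,0,0.4,0],[0,0,0.2,0],[0,0,0,0]]]'
python3 -m crank '[[[0,0,0,0],[0,0,0,0],[0,0,0,0],[0,0,0,0],[0,0,0,0],[0,0,0,0]]]' 1
python3 -m crank '[[[0,0,-0.3,0],[0,0,-0.4,0],[0,0,-0.5,0],[0,0,-0.6,0],[0,0,-0.7,0],[0,0,-0.7,0],[0,0,-0.7,0],[0,0,-0.7,0],[0,0,-0.7,0],[0,0,-0.7,0],[0,0,0,0]]]'
python3 - <<'E'
from h import *
go(492,320,205,.06)
E
```

```text
clock: 28.05
eef_pos: [579.7, -265.3, 55.9]
tool_rot: [-3.14, 0.003, 0.027]
force: [0.4, 0.5, 0.1]
width: 85.5
gripper_force: 0.0
clock: 28.55
eef_pos: [581.6, -266.5, 58.9]
tool_rot: [3.141, -0.002, 0.027]
force: [0.2, 0.4, 6.8]
width: 57.7
gripper_force: 64.8
clock: 29.47
eef_pos: [582.3, -267.7, 212.3]
tool_rot: [3.138, -0.006, 0.027]
force: [0.7, -1.2, -0.1]
width: 57.9
gripper_force: 64.2
units [ -2.99 -23.6    0.19] turn -0.42 q7 -0.66
```

```bash

for i in 1 2; do python3 -m crank '[[[-0.125,-0.985,0,-0.02],[-0.125,-0.985,0,-0.02],[-0.125,-0.985,0,-0.02],[-0.125,-0.985,0,-0.02],[-0.125,-0.985,0,-0.02],[-0.125,-0.985,0,-0.02],[-0.125,-0.985,0,-0.02],[-0.125,-0.985,0,-0.02],[-0.125,-0.985,0,-0.02],[-0.125,-0.985,0,-0.02],[-0.125,-0.985,0,-0.02],[-0.125,-0.985,0,-0.02]]]' | egrep -v force; done
python3 - <<'E'
from h import *
go(495,320,125,.06)
E
```

```text
clock: 30.47
eef_pos: [532.1, 29.2, 207.6]
tool_rot: [-3.141, 0.0, 0.046]
width: 58.1
clock: 31.47
eef_pos: [478.5, 322.1, 207.6]
tool_rot: [-3.142, 0.0, 0.065]
width: 57.5
units [0.66 0.13 3.3 ] turn 0.06 q7 -1.55
```

```bash

python3 -m crank '[[[0.33,0,0.3,0],[0.33,0,0.5,0],[0,0,0.7,0],[0,0,0.7,0],[0,0,0.6,0],[0,0,0.5,0],[0,0,0.2,0],[0,0,0.2,0],[0,0,0,0]]]'
python3 -m crank '[[[0,0,0,0],[0,0,0,0],[0,0,0,0],[0,0,0,0],[0,0,0,0]]]' -1
python3 -m crank '[[[0,0,-0.4,0],[0,0,-0.7,0],[0,0,-0.8,0],[0,0,-0.8,0],[0,0,-0.8,0]]]'
python3 - <<'E'
from h import *
T=grab('top');S=grab('scene');st();go(576.5,-166,205,.03)
print([(n,blob('scene',S,n,p)[1]) for n,p in(('red',(245,183)),('gold',(228,213)))])
b2=blob('scene',S,'pink',(197,269),30)[0][1];b=blob('top',T,'pink',(198,236),30)[0]
print('pink',np.round(at_z('scene',b2,21),0),b if b is None else np.round(at_z('top',b[1],30)))
E
```

```text
clock: 32.22
eef_pos: [495.7, 321.3, 114.4]
tool_rot: [3.141, 0.001, 0.064]
force: [-0.3, -0.0, 0.2]
width: 57.7
gripper_force: 64.4
clock: 32.63
eef_pos: [495.9, 322.3, 115.6]
tool_rot: [-3.141, -0.001, 0.065]
force: [0.6, -0.1, -0.3]
width: 85.5
gripper_force: 0.0
clock: 33.05
eef_pos: [495.7, 321.8, 204.3]
tool_rot: [-3.142, -0.0, 0.065]
force: [-0.7, 0.6, 0.2]
width: 85.5
gripper_force: 0.0
33.15 [497.9 322.5 206.5] [-3.139 -0.006  0.065] F [ 1.   0.1 -0.7] w 85.1
units [ 1.87 19.7   0.02] turn 0.44 q7 -1.54
[('red', 0), ('gold', 341)]
pink [547.  76.  21.] [543.  77.  30.]
```

```bash

for i in 1 2; do python3 -m crank '[[[0.09,0.985,0,0.02],[0.09,0.985,0,0.02],[0.09,0.985,0,0.02],[0.09,0.985,0,0.02],[0.09,0.985,0,0.02],[0.09,0.985,0,0.02],[0.09,0.985,0,0.02],[0.09,0.985,0,0.02],[0.09,0.985,0,0.02],[0.09,0.985,0,0.02]]]' | egrep -v force; done
python3 - <<'E'
from h import *
go(576,-166,56,.03)
E
```

```text
clock: 33.98
eef_pos: [532.1, 76.4, 202.4]
tool_rot: [-3.141, 0.001, 0.049]
width: 85.3
clock: 34.82
eef_pos: [564.9, -168.6, 202.3]
tool_rot: [-3.141, 0.001, 0.033]
width: 85.4
units [ 0.45 -0.09  5.85] turn 0.04 q7 -0.75
```

```bash

python3 -m crank '[[[0.25,-0.05,0.2,0],[0.2,-0.04,0.4,0],[0,0,0.6,0],[0,0,0.7,0],[0,0,0.7,0],[0,0,0.7,0],[0,0,0.7,0],[0,0,0.7,0],[0,0,0.6,0],[0,0,0.4,0],[0,0,0.15,0],[0,0,0,0]]]'
python3 -m crank '[[[0,0,0,0],[0,0,0,0],[0,0,0,0],[0,0,0,0],[0,0,0,0],[0,0,0,0]]]' 1
python3 -m crank '[[[0,0,-0.3,0],[0,0,-0.4,0],[0,0,-0.5,0],[0,0,-0.6,0],[0,0,-0.7,0],[0,0,-0.7,0],[0,0,-0.7,0],[0,0,-0.7,0],[0,0,-0.7,0],[0,0,-0.7,0],[0,0,0,0]]]'
python3 - <<'E'
from h import *
go(495,370,205,.06)
E
```

```text
clock: 35.82
eef_pos: [575.8, -163.8, 55.1]
tool_rot: [-3.141, 0.002, 0.034]
force: [0.1, 1.0, 0.4]
width: 85.5
gripper_force: 0.0
clock: 36.32
eef_pos: [577.1, -165.2, 57.7]
tool_rot: [3.141, -0.002, 0.033]
force: [-1.0, -0.2, 6.1]
width: 59.1
gripper_force: 64.5
clock: 37.23
eef_pos: [578.2, -166.4, 210.9]
tool_rot: [3.139, -0.007, 0.033]
force: [0.8, -1.8, -0.2]
width: 58.7
gripper_force: 64.4
units [ -2.62 -21.55   0.16] turn -0.34 q7 -0.77
```

```bash

for i in 1 2; do python3 -m crank '[[[-0.105,-0.98,0,-0.02],[-0.105,-0.98,0,-0.02],[-0.105,-0.98,0,-0.02],[-0.105,-0.98,0,-0.02],[-0.105,-0.98,0,-0.02],[-0.105,-0.98,0,-0.02],[-0.105,-0.98,0,-0.02],[-0.105,-0.98,0,-0.02],[-0.105,-0.98,0,-0.02],[-0.105,-0.98,0,-0.02],[-0.105,-0.98,0,-0.02]]]' | egrep -v force; done
python3 - <<'E'
from h import *
go(495,370,120,.06)
E
```

```text
clock: 38.15
eef_pos: [535.8, 104.3, 206.4]
tool_rot: [-3.141, 0.0, 0.051]
width: 58.8
clock: 39.07
eef_pos: [491.1, 371.5, 206.4]
tool_rot: [3.142, 0.0, 0.068]
width: 59.1
units [0.15 0.07 3.45] turn 0.11 q7 -1.62
```

```bash

python3 -m crank '[[[0.1,0.05,0.3,0],[0.05,0.05,0.5,0],[0,0,0.7,0],[0,0,0.7,0],[0,0,0.6,0],[0,0,0.5,0],[0,0,0.2,0],[0,0,0,0]]]'
python3 -m crank '[[[0,0,0,0],[0,0,0,0],[0,0,0,0],[0,0,0,0],[0,0,0,0]]]' -1
python3 -m crank '[[[0,0,-0.4,0],[0,0,-0.7,0],[0,0,-0.8,0],[0,0,-0.8,0],[0,0,-0.8,0]]]'
python3 - <<'E'
from h import *
T=grab('top');S=grab('scene');st()
print([(n,blob('scene',S,n,p)[1]) for n,p in(('red',(245,183)),('gold',(228,213)))])
b2=blob('scene',S,'pink',(197,269),30)[0][1];b=blob('top',T,'pink',(198,236),30)[0]
print('pink',np.round(at_z('scene',b2,21),0),b if b is None else np.round(at_z('top',b[1],30)))
go(544.5,77,200,-1.53)
cv2.imwrite('pics/bin3.png',np.hstack([cv2.resize(S[100:220,220:400],(450,300)),cv2.resize(T[130:230,60:260],(350,300))])[:,:,::-1])
E
```

```text
clock: 39.73
eef_pos: [495.1, 366.9, 117.4]
tool_rot: [3.14, 0.002, 0.067]
force: [-0.8, 0.0, 0.0]
width: 58.7
gripper_force: 64.5
clock: 40.15
eef_pos: [496.0, 368.5, 119.4]
tool_rot: [-3.141, -0.001, 0.069]
force: [-0.1, 0.2, -0.2]
width: 85.4
gripper_force: 0.0
clock: 40.57
eef_pos: [495.8, 368.1, 208.1]
tool_rot: [-3.142, -0.0, 0.068]
force: [0.5, 1.2, -0.4]
width: 85.6
gripper_force: 0.0
40.67 [498.  368.8 210.6] [-3.138 -0.006  0.068] F [-0.3 -0.7 -0.2] w 85.6
[('red', 0), ('gold', 0)]
pink [523.  71.  21.] [520.  73.  30.]
units [ 1.06 11.77  0.39] turn -19.29 q7 -1.62
```

View pics/bin3.png

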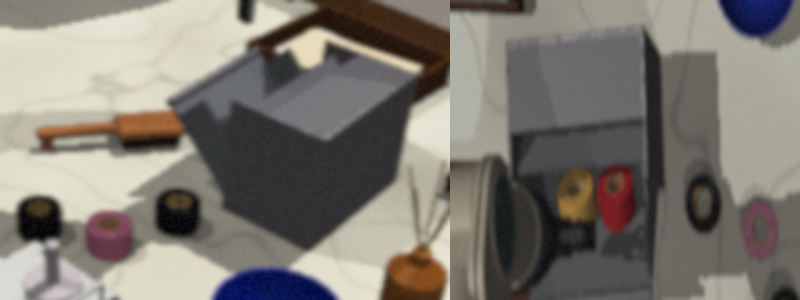

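In the crops, red and gold are in the bin ((615,200) and (577,195) on the right), and pink was knocked to about (521,72). Going to it with the fingers along x.

```bash

python3 -m crank '[[[0.01,0.99,0,0],[0.01,0.99,0,0],[0.01,0.99,0,0],[0.01,0.99,0,0],[0.01,0.99,0,0],[0.01,0.99,0,0],[0.01,0.99,0,0],[0.01,0.99,0,0],[0.01,0.99,0,0],[0.01,0.99,0,0],[0.01,0.99,0,0],[0.01,0.99,0,0]]]' | sed -n 2p
python3 -m crank '[[[0,0,0,-1],[0,0,0,-1],[0,0,0,-1],[0,0,0,-1],[0,0,0,-1],[0,0,0,-1],[0,0,0,-1],[0,0,0,-1],[0,0,0,-1],[0,0,0,-1],[0,0,0,-1],[0,0,0,-1]]]' | sed -n 2p
python3 -m crank '[[[0,0,0,-1],[0,0,0,-1],[0,0,0,-1],[0,0,0,-1],[0,0,0,-1],[0,0,0,-1],[0,0,0,-1],[0,0,0.5,0],[0,0,0.5,0]]]' 
python3 - <<'E'
from h import *
T=grab('top');S=grab('scene')
b2=blob('scene',S,'pink',(201,262),30)[0];b=blob('top',T,'pink',(206,238),30)[0]
print('pink',None if b2 is None else np.round(at_z('scene',b2[1],21),0),b if b is None else np.round(at_z('top',b[1],30)))
go(521,73,10)
E
```

```text
eef_pos: [518.7, 71.0, 206.4]
eef_pos: [518.7, 72.0, 206.3]
clock: 43.42
eef_pos: [519.4, 72.0, 181.7]
tool_rot: [3.14, -0.001, 1.588]
force: [-1.2, 0.3, 0.6]
width: 85.4
gripper_force: 0.0
pink [522.  70.  21.] None
units [0.05 0.17 6.8 ] turn None q7 0.11
```

```bash

python3 -m crank '[[[0,0.08,0.7,0],[0,0,0.8,0],[0,0,0.8,0],[0,0,0.8,0],[0,0,0.8,0],[0,0,0.8,0],[0,0,0.7,0],[0,0,0.6,0],[0,0,0.4,0],[0,0,0.3,0],[0,0,0.1,0],[0,0,0,0]]]'
python3 -m crank '[[[0,0,0,0],[0,0,0,0],[0,0,0,0],[0,0,0,0],[0,0,0,0],[0,0,0,0]]]' 1
python3 -m crank '[[[0,0,-0.3,0],[0,0,-0.5,0],[0,0,-0.7,0],[0,0,-0.8,0],[0,0,-0.9,0],[0,0,-0.9,0],[0,0,-0.9,0],[0,0,-0.9,0],[0,0,-0.9,0],[0,0,-0.9,0],[0,0,0,0]]]'
python3 -m crank '[[[0,0,0,1],[0,0,0,1],[0,0,0,1],[0,0,0,1],[0,0,0,1],[0,0,0,1],[0,0,0,1],[0,0,0,1],[0,0,0,1],[0,0,0,1],[0,0,0,1],[0,0,0,1]]]' | sed -n 2p
python3 -m crank '[[[0,0,0,1],[0,0,0,1],[0,0,0,1],[0,0,0,1],[0,0,0,1],[0,0,0,1],[0,0,0,1],[0,0,0,0]]]' 
python3 - <<'E'
from h import *
go(495,345,205,.06)
E
```

```text
clock: 44.52
eef_pos: [521.0, 72.1, 11.2]
tool_rot: [-3.141, 0.0, 1.588]
force: [-0.1, 0.2, 0.3]
width: 85.3
gripper_force: 0.0
clock: 45.02
eef_pos: [521.2, 72.3, 12.7]
tool_rot: [3.141, -0.001, 1.588]
force: [-2.5, -1.5, 8.9]
width: 58.0
gripper_force: 63.4
clock: 45.93
eef_pos: [523.6, 72.2, 208.5]
tool_rot: [3.133, -0.002, 1.588]
force: [1.6, -0.8, -0.5]
width: 58.1
gripper_force: 64.5
eef_pos: [520.4, 72.2, 203.6]
clock: 47.6
eef_pos: [520.4, 72.3, 203.4]
tool_rot: [3.141, 0.001, 0.067]
force: [-0.6, -0.4, -1.3]
width: 58.0
gripper_force: 64.4
units [ -0.29 -10.95  -0.07] turn 0.08 q7 -1.09
```

```bash

python3 -m crank '[[[0,-0.93,0,0],[0,-0.93,0,0],[0,-0.93,0,0],[0,-0.93,0,0],[0,-0.93,0,0],[0,-0.93,0,0],[0,-0.93,0,0],[0,-0.93,0,0],[0,-0.93,0,0],[0,-0.93,0,0],[0,-0.93,0,0],[0,-0.5,0,0]]]' | egrep -v force
python3 -m crank '[[[0.1,0,0.5,0],[0.1,0,0.6,0],[0.1,0,0.6,0],[0,0,0.6,0],[0,0,0.5,0],[0,0,0.2,0],[0,0,0.1,0],[0,0,0,0]]]'
python3 -m crank '[[[0,0,0,0],[0,0,0,0],[0,0,0,0],[0,0,0,0],[0,0,0,0]]]' -1
python3 -m crank '[[[0,0,-0.4,0],[0,0,-0.7,0],[0,0,-0.8,0],[0,0,-0.8,0],[0,0,-0.8,0],[0,0,0,0]]]'
python3 - <<'E'
from h import *
T=grab('top');S=grab('scene');st()
cv2.imwrite('pics/bin4.png',np.hstack([cv2.resize(S[100:220,220:400],(450,300)),cv2.resize(T[130:230,60:260],(350,300))])[:,:,::-1])
E
```

```text
clock: 48.6
eef_pos: [501.4, 343.3, 203.2]
tool_rot: [-3.14, 0.001, 0.074]
width: 58.0
clock: 49.27
eef_pos: [510.1, 339.4, 125.7]
tool_rot: [3.141, 0.001, 0.067]
force: [0.0, 0.1, -1.8]
width: 57.8
gripper_force: 64.5
clock: 49.68
eef_pos: [510.3, 340.6, 126.8]
tool_rot: [-3.141, -0.001, 0.069]
force: [-0.4, 0.0, 0.4]
width: 85.4
gripper_force: 0.0
clock: 50.18
eef_pos: [512.7, 340.7, 218.7]
tool_rot: [-3.139, -0.007, 0.068]
force: [1.2, -0.5, -0.7]
width: 85.4
gripper_force: 0.0
50.28 [510.5 340.5 215.1] [-3.14e+00 -2.00e-03  6.90e-02] F [-0.6  0.3 -0.5] w 85.4
```

View pics/bin4.png

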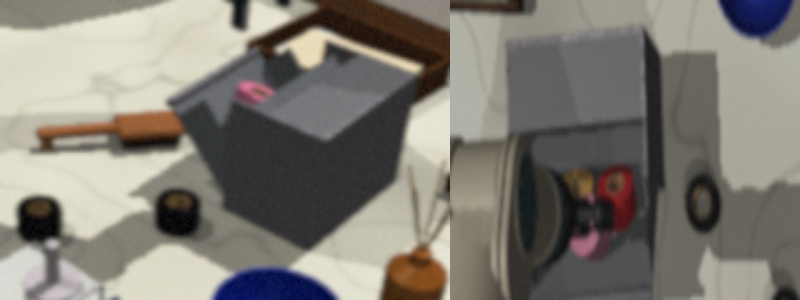

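In the crops pink lies in the bin at (255,92) left and (590,240) right, against the front panel on top of red and gold. No purple or green roll is anywhere. Now shutting the bin from the front.

```bash

python3 -m crank '[[[-0.9,0,0,0],[-0.9,0,0,0],[-0.9,0,0,0],[-0.9,0,0,0],[-0.9,0,0,0],[-0.7,0,0,0],[0,0,0.8,0],[0,0,0.8,0],[0,0,0.8,0],[0,0,0.8,0],[0,0,0.8,0],[0,0,0.3,0]]]' 1
python3 - <<'E'
from h import *
st();go(405,345,108,.07)
E
```

```text
clock: 51.28
eef_pos: [378.5, 330.3, 103.6]
tool_rot: [3.139, 0.004, 0.068]
force: [-0.5, -0.4, 0.9]
width: -0.0
gripper_force: 0.0
51.28 [378.5 330.3 103.6] [3.139 0.004 0.068] F [-0.5 -0.4  0.9] w -0.0
units [ 1.1  -0.51 -0.18] turn -0.02 q7 -1.47
```

```bash

python3 -m crank '[[[0.5,-0.3,0,0],[0.5,-0.3,-0.1,0],[0.5,0,-0.1,0],[0.4,0,-0.3,0],[0.3,0,-0.3,0],[0.3,0,-0.3,0],[0.3,0,-0.25,0],[0.4,0,-0.25,0],[0.4,0,-0.2,0],[0.4,0,-0.15,0],[0.4,0,-0.1,0],[0,0,0,0]]]'
python3 -m crank '[[[0.3,0,-0.05,0],[0.3,0,-0.05,0],[0.3,0,0,0],[0.3,0,0,0],[0.3,0,0,0],[0,0,0,0]]]'
```

```text
clock: 52.28
eef_pos: [492.0, 353.7, 158.9]
tool_rot: [-3.141, -0.004, 0.067]
force: [1.1, 0.2, 0.4]
width: -0.1
gripper_force: 0.0
clock: 52.78
eef_pos: [528.5, 356.0, 160.0]
tool_rot: [3.141, -0.002, 0.068]
force: [-0.4, 0.3, -0.1]
width: 0.1
gripper_force: 0.0
```

```bash
python3 - <<'E'
from h import *
T=grab('top');S=grab('scene');st()
cv2.imwrite('pics/bin5.png',np.hstack([cv2.resize(S[100:200,280:390],(440,400)),cv2.resize(T[130:230,70:160],(360,400))])[:,:,::-1])
E
```

```text
52.88 [526.7 356.1 159.8] [3.141 0.    0.068] F [ 0.3 -0.2 -0.6] w -0.4
```

View pics/bin5.png

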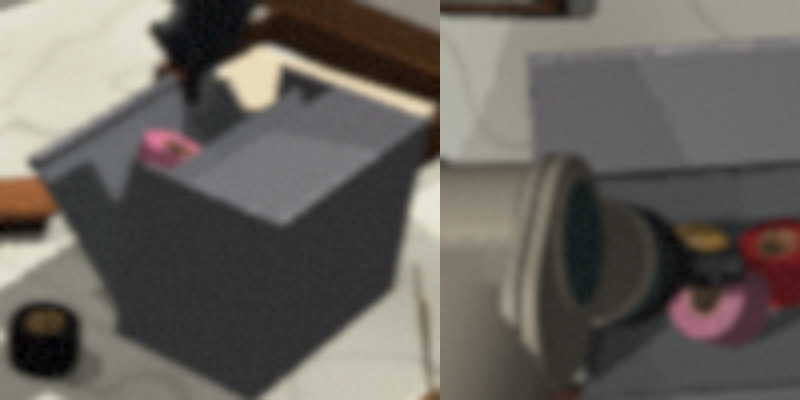

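The crops show I passed over the rim: the bin is still fully out with pink at (170,148). Going back and pushing again, lower.

```bash

python3 -m crank '[[[0,0,-0.8,0],[-0.9,0,0,0],[-0.9,0,0,0],[-0.9,0,0,0],[-0.9,0,0,0],[-0.9,0,0,0],[-0.9,0,0.3,0],[0,0,0.8,0],[0,0,0.8,0],[0,0,0.8,0],[0,0,0.6,0],[0,0,0,0]]]'
python3 -m crank '[[[0.4,0,0,0],[0.4,0,0,0],[0.3,0,0,0],[0.3,0,0,0],[0,0,0,0]]]'
```

```text
clock: 53.88
eef_pos: [389.6, 346.4, 95.2]
tool_rot: [3.139, 0.005, 0.069]
force: [-0.8, -0.1, -0.3]
width: -0.2
gripper_force: 0.0
clock: 54.3
eef_pos: [426.2, 349.8, 98.1]
tool_rot: [-3.14, 0.004, 0.068]
force: [-4.8, -0.2, 3.2]
width: 0.0
gripper_force: 2.2
```

Contact. Pushing along the arc.

```bash

python3 -m crank '[[[0.3,0,-0.1,0],[0.3,0,-0.15,0],[0.3,0,-0.15,0],[0.35,0,-0.15,0],[0.35,0,-0.15,0],[0.35,0,-0.15,0],[0.35,0,-0.15,0],[0.35,0,-0.1,0],[0,0,0,0]]]'
python3 -m crank '[[[0.3,0,-0.1,0],[0.3,0,-0.05,0],[0.3,0,0,0],[0.3,0,0,0],[0,0,0,0]]]'
```

```text
clock: 55.05
eef_pos: [494.5, 355.0, 126.5]
tool_rot: [-3.14, -0.002, 0.069]
force: [-0.6, 0.6, 1.5]
width: -0.2
gripper_force: 0.2
clock: 55.47
eef_pos: [525.4, 355.8, 128.9]
tool_rot: [3.141, -0.003, 0.068]
force: [0.1, -0.5, 0.1]
width: -0.0
gripper_force: 0.0
```

```bash

python3 - <<'E'
from h import *
grab('top');grab('scene');st()
for c in('scene','top'):
    P=ctrl.place_of(c,'bin_rim');print(c,[(np.round(p['position']),np.round(at_z(c,p['position'],160)),np.round(at_z(c,p['position'],116)),p['confidence']) for p in P])
E
```

```text
55.57 [524.3 355.2 128.7] [ 3.14e+00 -2.00e-03  6.70e-02] F [1.4 0.7 0.2] w 0.0
scene [(array([126., 332.]), array([538., 365., 160.]), array([490., 429., 116.]), 0.83), (array([248., 205.]), array([ 710., -284.,  160.]), array([ 673., -260.,  116.]), 0.54)]
top [(array([193., 135.]), array([545., 346., 160.]), array([547., 357., 116.]), 0.71), (array([185., 283.]), array([575., -57., 160.]), array([579., -59., 116.]), 0.63)]
```

```bash

python3 -m crank '[[[0.2,0,-0.2,0],[0.2,0,-0.2,0],[0.2,0,-0.1,0],[0,0,0,0],[0,0,0,0]]]'
python3 -m crank '[[[0.15,0,0,0],[0.15,0,0,0],[0,0,0,0],[0,0,0,0]]]'
```

```text
clock: 56.08
eef_pos: [532.4, 356.7, 139.6]
tool_rot: [3.14, 0.012, 0.069]
force: [-10.6, -2.1, -1.3]
width: -0.2
gripper_force: 5.4
clock: 56.42
eef_pos: [532.5, 356.7, 139.5]
tool_rot: [3.141, 0.028, 0.07]
force: [-27.8, -5.8, 12.2]
width: 0.3
gripper_force: 14.4
```

```bash

python3 -m crank '[[[-0.8,0,0,0],[-0.8,0,0,0],[-0.5,0,-0.5,0],[0,0,-0.8,0],[0,0,-0.8,0],[0,0,-0.8,0],[0,0,-0.3,0],[-0.5,0.8,0,0],[-0.5,0.9,0,0],[-0.5,0.9,0,0],[0,0.9,0,0],[0,0.9,0,0]]]'
python3 - <<'E'
from h import *
T=grab('top');S=grab('scene');st();go(567,-374,190,1.6)
cv2.imwrite('pics/bin6.png',np.hstack([cv2.resize(S[100:200,280:390],(440,400)),cv2.resize(T[130:230,70:160],(360,400))])[:,:,::-1])
E
```

```text
clock: 57.42
eef_pos: [462.7, 241.0, 221.4]
tool_rot: [-3.141, -0.0, 0.069]
force: [-0.3, 0.4, 0.5]
width: -0.2
gripper_force: 0.0
57.52 [464.  237.5 222.1] [ 3.14e+00 -1.00e-03  6.20e-02] F [ 0.2 -0.1  0. ] w 0.3
units [ 2.6  24.67  1.32] turn -19.23 q7 -1.43
```

View pics/bin6.png

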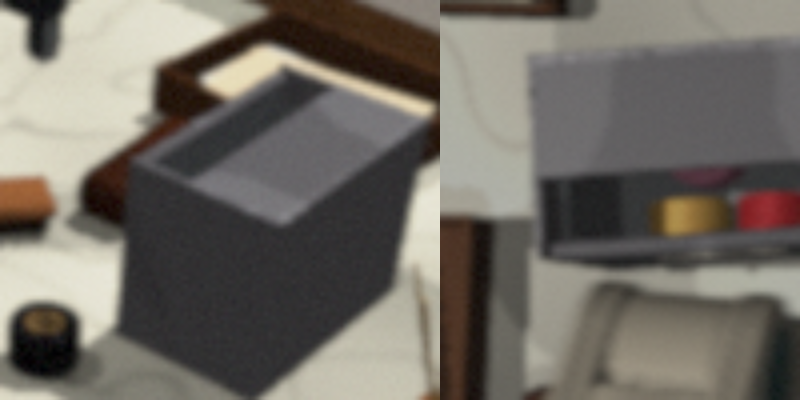

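The bin is shut, and all three rolls show inside through the slot (gold (690,215), red (770,212), pink (710,175)). Now the isolator back on.

```bash

for i in 1 2; do python3 -m crank '[[[0.105,0.985,0,0],[0.105,0.985,0,0],[0.105,0.985,0,0],[0.105,0.985,0,0],[0.105,0.985,0,0],[0.105,0.985,0,0],[0.105,0.985,0,0],[0.105,0.985,0,0],[0.105,0.985,0,0],[0.105,0.985,0,0],[0.105,0.985,0,0],[0.105,0.985,0,0]]]' -1 | egrep pos; done
python3 -m crank '[[[0,0,0,-1],[0,0,0,-1],[0,0,0,-1],[0,0,0,-1],[0,0,0,-1],[0,0,0,-1],[0,0,0,-1],[0,0,0,-1],[0,0,0,-1],[0,0,0,-1],[0,0,0,-1],[0,0,0,-1]]]' | sed -n 2p
python3 -m crank '[[[0,0,0,-1],[0,0,0,-1],[0,0,0,-1],[0,0,0,-1],[0,0,0,-1],[0,0,0,-1],[0,0,0,-1],[0,0,0,0]]]' 
python3 - <<'E'
from h import *
go(567.2,-374.5,86,1.6)
E
```

```text
eef_pos: [515.5, -51.8, 221.3]
eef_pos: [567.1, -344.5, 220.9]
eef_pos: [566.9, -343.4, 221.0]
clock: 61.18
eef_pos: [566.8, -343.5, 221.1]
tool_rot: [3.141, -0.0, 1.59]
force: [-0.9, 1.2, -1.2]
width: 85.7
gripper_force: 0.0
units [-1.24 -0.01  5.4 ] turn -0.12 q7 0.73
```

```bash

python3 -m crank '[[[-0.62,0,0.3,0],[-0.62,0,0.4,-0.1],[0,0,0.7,0],[0,0,0.7,0],[0,0,0.7,0],[0,0,0.7,0],[0,0,0.7,0],[0,0,0.6,0],[0,0,0.4,0],[0,0,0.2,0],[0,0,0,0]]]'
python3 -m crank '[[[0,0,0,0],[0,0,0,0],[0,0,0,0],[0,0,0,0],[0,0,0,0],[0,0,0,0],[0,0,0,0],[0,0,0,0]]]' 1
python3 -m crank '[[[0,0,0,0.5],[0,0,0,0.8],[0,0,0,0.8],[0,0,0,0.8],[0,0,0,0.8],[0,0,0,0.8],[0,0,0,0.8],[0,0,0,0.8],[0,0,0,0.8],[0,0,0,0.8],[0,0,0,0.8],[0,0,0,0.8]]]'
python3 -m crank '[[[0,0,0,0.8],[0,0,0,0.8],[0,0,0,0.8],[0,0,0,0.8],[0,0,0,0.8],[0,0,0,0.8],[0,0,0,0.8],[0,0,0,0.8],[0,0,0,0.8],[0,0,0,0.8],[0,0,0,0.8],[0,0,0,0.8]]]'
python3 -m crank '[[[0,0,0,0.6],[0,0,0,0],[0,0,0,0]]]'
```

```text
clock: 62.1
eef_pos: [566.1, -374.6, 84.8]
tool_rot: [-3.14, -0.001, 1.595]
force: [0.5, 0.4, 0.8]
width: 85.1
gripper_force: 0.0
clock: 62.77
eef_pos: [567.3, -374.6, 87.0]
tool_rot: [3.14, 0.0, 1.597]
force: [0.6, 0.7, 4.2]
width: 12.4
gripper_force: 59.7
clock: 63.77
eef_pos: [567.2, -374.5, 87.0]
tool_rot: [3.141, -0.0, 0.85]
force: [0.1, 0.5, 4.1]
width: 12.5
gripper_force: 59.8
clock: 64.77
eef_pos: [567.2, -374.4, 87.0]
tool_rot: [3.141, -0.001, 0.081]
force: [-0.9, 1.4, 4.3]
width: 12.5
gripper_force: 59.8
clock: 65.02
eef_pos: [567.2, -374.4, 87.0]
tool_rot: [3.141, -0.001, 0.036]
force: [-0.3, 1.6, 5.6]
width: 12.8
gripper_force: 59.9
```

```bash

python3 -m crank '[[[0,0,0,0],[0,0,0,0],[0,0,0,0],[0,0,0,0],[0,0,0,0],[0,0,0,0]]]' -1
python3 -m crank '[[[0,0,-0.5,0],[0,0,-0.8,0],[0,0,-0.8,0],[0,0,-0.8,0],[0,0,-0.8,0],[0,0,-0.8,0],[-0.9,-0.5,0,0],[-0.9,-0.5,0,0],[-0.9,-0.5,0,0],[-0.9,-0.5,0,0],[-0.5,-0.5,0,0],[0,0,0,0]]]'
python3 - <<'E'
from h import *
T=grab('top');S=grab('scene');st()
cv2.imwrite('pics/end.png',np.vstack([cv2.resize(T[90:290,60:460],(600,300)),cv2.resize(S[90:300,80:420],(486,300)).repeat(1,0).__class__ and cv2.copyMakeBorder(cv2.resize(S[90:300,80:420],(486,300)),0,0,0,114,0)])[:,:,::-1])
E
```

```text
clock: 65.52
eef_pos: [566.6, -374.5, 86.1]
tool_rot: [-3.141, 0.0, 0.036]
force: [-0.3, -0.2, 0.5]
width: 83.2
gripper_force: 0.0
clock: 66.52
eef_pos: [459.0, -313.5, 199.7]
tool_rot: [-3.138, 0.001, 0.034]
force: [-0.6, 0.4, -0.6]
width: 85.3
gripper_force: 0.0
66.62 [ 462.6 -315.8  199.9] [ 3.141e+00 -2.000e-03  3.600e-02] F [ 0.2  0.3 -0.5] w 85.5
```

View pics/end.png

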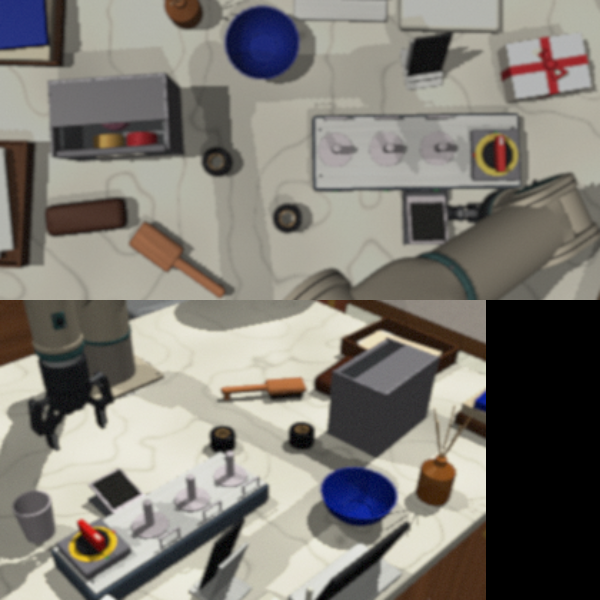

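The isolator is on (bar along x at (502,153)), the spindles are empty, the bin is shut with the rolls inside, and the bystanders are in place. Handing in.

```bash
python3 -c "
from cell import ctrl
print(ctrl.finish_job())"
```

```text
the job is handed in; nothing more can be done
None
```

The job is handed in: isolator turned off, treadle pressed to its stop and let up, the red, gold and pink rolls (the only ones present) put in the shut bin, and the isolator turned back on at about 67 s; the treadle press peaked near 102 N at the wrist (limit 120 N), and the first push to shut the bin missed over the rim and was repeated.

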